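# Snap the centring telescope into its spring-clip holder

### The job

Take the microscope's centring telescope (the aluminium tube with the black eyecup) out of its grey V-block rest, lay it centred and level over the two spring clips of the orange holder, and press it down gently until both pairs of spring fingers have snapped round it and it sits fully home on both white seats, then let go. Never press down on the holder with more than 20 N. Leave the microscope objective, the oil bottle and the red slide box where they stand.

Things in the scene. Friction and masses are not known exactly. Their poses are not given: they have to be found in the camera images.
- telescope_mid (a point): Middle of the smooth aluminium barrel, on its axis. The barrel is 22 mm in diameter and 130 mm long (65 mm each way along this frame's y); at its +y end follows a black rubber eyecup, 30 mm in diameter, 18 mm long. It can roll about its own axis, so only the y axis tells its direction. Grip it across the middle from above. It may go into the clips either way round.
- telescope: The same telescope as a loose body of about 0.08 to 0.17 kg; its origin and axes are those of telescope_mid.
- rest: Fixed rest where the telescope starts, lying along the rest's y axis in two grey V blocks at y = -45 and +45 mm, each 14 mm wide along y, free between them. Black base plate 60 x 130 mm, 8 mm thick; origin at the centre of its underside, z up. The axis of the lying telescope is 36 mm above the table.
- holder: Fixed spring-clip holder: grey base plate 70 x 130 x 8 mm on the table; origin at the centre of its underside, z up, y along the tube to be held. Above it an orange bar, 34 mm wide (x) and 110 mm long (y), carries two clips at y = -40 and +40 mm, 12 mm wide along y; between the clips 66 mm are free above the bar, whose top is 30 mm below the axis of a seated telescope.
- holder_mid (a point): Same point and axes as the holder's origin: the barrel's middle belongs straight above it. The bar's height is set by hand and NOT measured: fully home, the telescope's axis is 55 to 79 mm above the table, to be found by feel. The bar stands on rubber mounts and sinks 1 mm per 5 N of load (9 mm at most, then hard), so it gives way 2 to 3 mm while the fingers open.
- clip_a (a point): Point on the table below the clip at y = -40 mm. Each clip: two upright steel leaf springs with inward lips 16 mm apart, flared to 31 mm at the top (15 mm above the axis of a seated tube), and a white seat between them. The lips are met about 14 mm before home.
- clip_b (a point): Point on the table below the clip at y = +40 mm. Pressing both clips takes a force that rises to about 10 to 16 N, then drops sharply (it may turn into a pull) as the fingers snap over the tube, and rises again when it meets the seats. One clip may snap before the other.
- clipbar (a joint): How far the orange clip bar has sunk into its rubber mounts under load, in m: 0 unloaded, 0.001 for every 5 N pressed down on it (0.004 at 20 N), negative when pulled up. It does not tell how high the bar is set. The centre of the bar (clipbar_c0 in the rules) is 34 mm below the axis of a seated telescope.
- objective_mid (a point): Middle of a black and silver microscope objective with a yellow ring standing upright, 30 mm in diameter and 48 mm high. Bystander.
- oil_bottle_mid (a point): Middle of a small amber oil bottle standing upright, 28 mm in diameter and 55 mm high. Bystander.
- slide_box_mid (a point): Middle of a red open box of glass slides, 90 x 70 mm and 28 mm high (slides up to 32 mm). Bystander.
Things that resemble listed ones, but are neither listed nor needed, are in the scene too. There is more than one size of the holder; the job needs the middle-sized.

How it is judged:
By the outcome, as a careful person would: the job done as asked, in the order asked, and still so for the second after the job is handed in, with the robot touching nothing.
It also fails if it takes over 56 s, if anything falls off the work surface, if the arm or the gripper's body presses on something with over 40 N, if the wrist force passes 120 N, or if a joint passes its speed limit or range.

### The arm

A 6-joint arm with a two-finger parallel gripper is mounted at the origin on the work surface. World frame = base frame: x ahead of the robot, y to its left, z up, the work surface at z = 0. Lengths are in m, angles in degrees, forces in N, time in s.
With the tool pointing down it reaches from about 0.4 to 0.925 m from the base axis. Payload 12.5 kg.
Tool frame: the origin (TCP) lies at the very end of the fingers, on their centre line; the grasp point (between the pads) lies 19 mm behind it (hold_point_z is the distance from the TCP to the grasp point, in m); z points along the fingers, y is the line along which they close (so a half turn about z gives the same grasp; the last joint's range is limited). The gripper opens to 95 mm and grips with 3 to 60 N. Pads are 20 mm wide; open, the fingers measure 119 mm over their backs; the gripper's body (75 mm by 180 mm) begins 59 mm behind the grasp point.
Start: joints at [-80.306, 28.126, 89.318, -0, 62.55, -6.05], TCP at [0.17, -0.602, 0.175] pointing down, gripper open.
Joint ranges: [-177.58, 177.58], [-47.91, 125.51], [2.72, 160], [-65.01, 245.01], [3.68, 167.84], [-153.87, 153.87]. Speed limits (degrees/s): [127.2, 127.2, 159.86, 180, 180, 180].

### API

Orientations are given as a 3x3 rotation matrix whose columns are the frame's x, y, z axes.
In Python, from plant import * gives the robot as it stands. Calls block until the motion is done:
- movep(position, orientation): joint-space move of the TCP to a pose.
- move_l(position, orientation=None, v=0.15, max_force=None): straight line of the TCP; orientation=None keeps the orientation; v is the mean speed in m/s. With max_force (N) it stops when the force on the tool has changed by that much, and returns True; else False.
- move_j(angles): joint-space move.
- grip(opening): finger opening in m; the grip force is fixed at half the most; returns when the fingers have stopped.
- sleep(seconds).
- solve_ik(position, orientation): joint angles nearest the present ones, or None.
- snapshot(name): name is "scene" or "top" or "wrist"; returns the picture (384x512x3 uint8, red, green, blue); there is no depth.
- camera_model(name): a dict with "camera_matrix" (3x3 intrinsics, pixels), "xyz" and "attitude" of the camera in the world. Camera axes: x right, y down, z forward; pixel columns grow to the right and rows downward; lengths in m; the calibration is good to about 2 mm. The wrist camera is an equidistant fisheye: a pixel r from the principal point sees the ray r / f radians off the axis. A picture is of the moment at which its call begins: read the wrist's pose just before it. camera_model takes no time and is no camera call; for the wrist camera it gives the pose at the moment of the call.
A pose or a line that the arm cannot do raises Unreachable and nothing moves.
- sign_off(): hands the job in; it is judged then, once.
Readings, each from a call of its own:
- get_t(): time.
- get_joint_positions(): joint angles.
- get_joint_vel(): joint speeds.
- get_effort(): joint torques, N m.
- get_eef_pos(): TCP position.
- get_eef_rot(): TCP orientation.
- get_contact_force(): force on the tool from outside, world axes, zero at the start.
- get_moment(): the same for the moment, N m.
- get_width(): finger opening in m.
- get_finger_force(): force on a finger pad.
Only numpy, scipy, OpenCV 4.12 (cv2) and the standard library are available. Lean on these libraries where they do the work, as an engineer would, in place of code of your own. Each camera call takes 0.05 s, during which the arm holds its last target. There are 200 camera calls.

## Working session

There is one attempt and no reset: what is moved stays moved. The work goes in short steps, each a Python script; the robot and the scene stay as the last script left them, time stands still between calls to the robot, and variables do not carry over. Pictures are saved under pics/ and viewed, at most 10 in all, crops included, and the job is handed in when it is done.

```bash
ls; mkdir -p pics; python3 - <<'E'
from plant import *
import cv2,numpy as np
for n in("scene","top"):
    im=snapshot(n); cv2.imwrite(f"pics/{n}0.png",cv2.resize(im[:,:,::-1],(800,600),interpolation=cv2.INTER_CUBIC))
    np.save(f"{n}0.npy",im)
    c=camera_model(n); print(n,c)
print(get_t())
E
```

```text
pics
scene {'camera_matrix': array([[415.86477818,   0.        , 260.27993051],
       [  0.        , 415.86477818, 191.16397424],
       [  0.        ,   0.        ,   1.        ]]), 'xyz': array([ 1.06407999, -0.36151457,  0.53435688]), 'attitude': array([[ 0.60150449,  0.47539216, -0.64202387],
       [ 0.79868687, -0.37504235,  0.4705768 ],
       [-0.01707762, -0.79583009, -0.60527913]])}
top {'camera_matrix': array([[456.84315707,   0.        , 256.28674761],
       [  0.        , 456.84315707, 189.89097065],
       [  0.        ,   0.        ,   1.        ]]), 'xyz': array([0.44050041, 0.01976417, 0.93400174]), 'attitude': array([[-0.00910204, -0.98962208,  0.14340604],
       [-0.99931826,  0.00387076, -0.03671565],
       [ 0.03577953, -0.14364246, -0.98898264]])}
0.1
```

View pics/scene0.png

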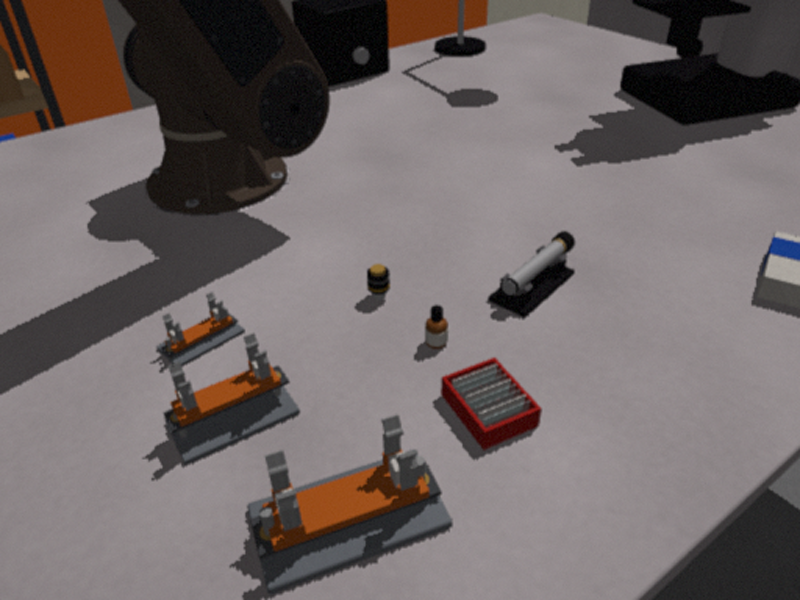

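View pics/top0.png

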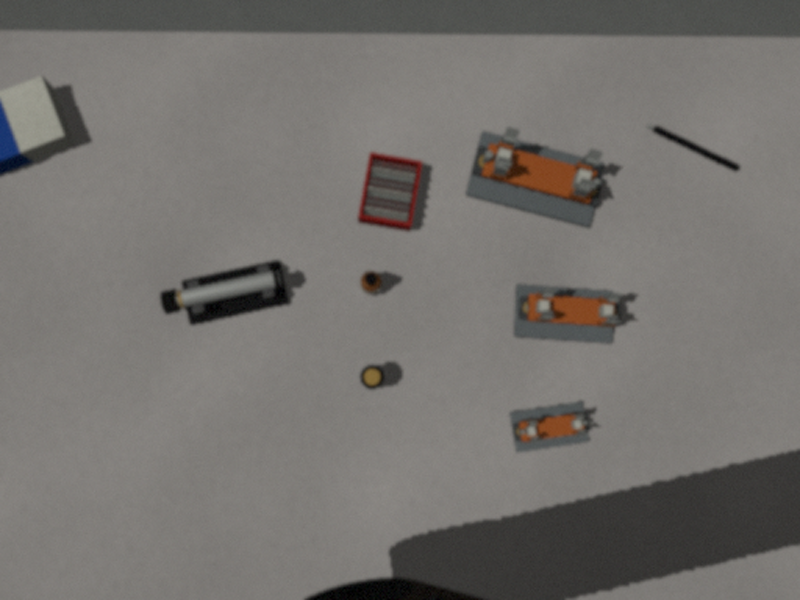

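Top view (800x600): the telescope lies at (228,290) with its eyecup at (170,300). The bottle is at (371,282), the objective at (372,377) and the slide box at (391,190). Three holders could be confused: large (535,178), middle (566,313), small (550,425). By size I choose the middle one. The pen at (695,148) could be taken for the telescope but isn't it. Next, a close crop to check.

```bash
cat > h.py <<'E'
import numpy as np,cv2
from plant import *
def ray(cm,uv):
    K=cm["camera_matrix"]; d=np.array([(uv[0]-K[0,2])/K[0,0],(uv[1]-K[1,2])/K[1,1],1.])
    return cm["attitude"]@d
def onz(cm,uv,z):
    d=ray(cm,uv); return cm["xyz"]+d*(z-cm["xyz"][2])/d[2]
def proj(cm,P):
    p=cm["attitude"].T@(np.asarray(P)-cm["xyz"]); K=cm["camera_matrix"]; return (K@(p/p[2]))[:2]
E
python3 - <<'E'
from h import *
T=np.load("top0.npy");S=np.load("scene0.npy")
def crop(I,c,s=5):
    w,h=80,60;x,y=c[0]-40,c[1]-30
    print(x,y); return cv2.resize(I[y:y+h,x:x+w],(400,300),interpolation=cv2.INTER_CUBIC)
a=np.vstack([np.hstack([crop(T,(144,186)),crop(T,(364,200))]),np.hstack([crop(S,(341,174)),crop(S,(150,255))])])
cv2.imwrite("pics/crop1.png",cv2.convertScaleAbs(a[:,:,::-1],alpha=1.5))
cm=camera_model("top")
f=.64
# pixel guesses in 800 view: base plate corners
for n,q in dict(large=[(483,132),(605,166),(590,225),(467,196)],mid=[(517,285),(618,288),(613,342),(514,337)],small=[(511,411),(583,402),(590,439),(516,450)]).items():
    P=np.array([onz(cm,(u*f,v*f),.008) for u,v in q]); print(n,P.mean(0)[:2],[round(np.linalg.norm(P[i]-P[i-1]),3) for i in range(4)])
E
```

```text
104 156
324 170
301 144
110 225
large [ 0.73427272 -0.20003339] [np.float64(0.093), np.float64(0.172), np.float64(0.086), np.float64(0.17)]
mid [ 0.55240258 -0.23231962] [np.float64(0.069), np.float64(0.135), np.float64(0.073), np.float64(0.131)]
small [ 0.40653927 -0.20591563] [np.float64(0.05), np.float64(0.095), np.float64(0.048), np.float64(0.097)]
```

View pics/crop1.png

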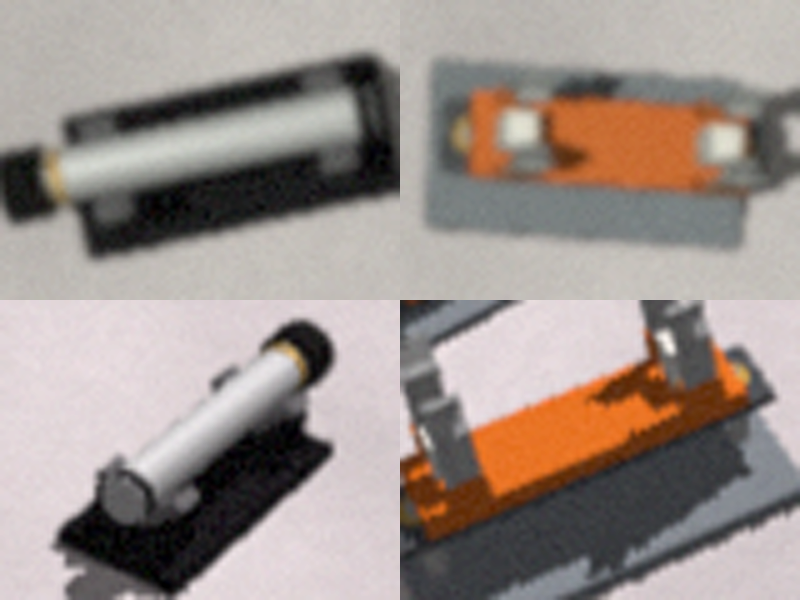

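Crop: top-left is the telescope, with the gold ring at crop (55,178), the eyecup's outer end near (5,188) and the barrel's far end near (370,110). Top-right is the middle holder, whose plate measures 0.132 x 0.070 m, which matches 130 x 70. The choice is confirmed. Now I locate both and look with the wrist camera.

```bash
cat >> h.py <<'E'
def wproj(cm,P):
    p=cm["attitude"].T@(np.asarray(P,float)-cm["xyz"]); K=cm["camera_matrix"]
    th=np.arctan2(np.hypot(p[0],p[1]),p[2]); ph=np.arctan2(p[1],p[0])
    return np.array([K[0,2]+K[0,0]*th*np.cos(ph),K[1,2]+K[1,1]*th*np.sin(ph)])
def wonz(cm,uv,z):
    K=cm["camera_matrix"]; a=(uv[0]-K[0,2])/K[0,0]; b=(uv[1]-K[1,2])/K[1,1]; th=np.hypot(a,b)
    d=cm["attitude"]@np.array([np.sin(th)*a/th,np.sin(th)*b/th,np.cos(th)])
    return cm["xyz"]+d*(z-cm["xyz"][2])/d[2]
def Rdown(ax): # tool x along ax (world xy angle deg), z down
    a=np.radians(ax); x=np.array([np.cos(a),np.sin(a),0]); z=np.array([0,0,-1.]); return np.c_[x,np.cross(z,x),z]
E
python3 - <<'E'
from h import *
cm=camera_model("top")
nt=lambda x,y:(104+x/5-.4,156+y/5-.4)
for n,p in dict(eyeend=(5,190),gold0=(47,180),gold1=(66,175),end=(360,112),end2=(385,105)).items(): print(n,onz(cm,nt(*p),.036))
a=onz(cm,nt(66,175),.036);b=onz(cm,nt(355,114),.036);print("tel ang of +y",np.degrees(np.arctan2(*(a-b)[1::-1])))
nh=lambda x,y:(324+(x-400)/5-.4,170+y/5-.4)
P=np.array([onz(cm,nh(*p),.008) for p in [(433,57),(752,75),(742,247),(428,228)]])
print(P,P.mean(0)); d=(P[0]+P[3]-P[1]-P[2])/2; print(np.linalg.norm(d),np.degrees(np.arctan2(d[1],d[0])))
for ang in (-90,90,100,-80):
  for p in ((.57,.22,.2),(.55,-.23,.25)):
    print(ang,p,solve_ik(np.array(p),Rdown(ang)))
cw=camera_model("wrist");print(cw, get_eef_pos(),get_eef_rot())
E
```

```text
eyeend [0.56452651 0.28424753 0.036     ]
gold0 [0.56842346 0.26808427 0.036     ]
gold1 [0.57037878 0.26076515 0.036     ]
end [0.59515885 0.14626545 0.036     ]
end2 [0.59794725 0.13644738 0.036     ]
tel ang of +y 102.02930650024902
[[ 0.59274994 -0.16769577  0.008     ]
 [ 0.58475228 -0.30074599  0.008     ]
 [ 0.51331003 -0.29280887  0.008     ]
 [ 0.52189534 -0.16333311  0.008     ]] [ 0.5531769  -0.23114594  0.008     ]
0.13152460569710303 86.38560365315561
-90 (0.57, 0.22, 0.2) None
-90 (0.55, -0.23, 0.25) [-2.90403463e+01  2.20226954e+01  8.76611268e+01 -2.54444375e-14
  7.03161778e+01  1.50959654e+02]
90 (0.57, 0.22, 0.2) [ 1.49129272e+01  2.56403323e+01  8.95689677e+01 -2.54444375e-14
  6.47907001e+01  1.49129272e+01]
90 (0.55, -0.23, 0.25) [-2.90403463e+01  2.20226954e+01  8.76611268e+01 -2.54444375e-14
  7.03161778e+01 -2.90403463e+01]
100 (0.57, 0.22, 0.2) [ 1.49129272e+01  2.56403323e+01  8.95689677e+01 -2.54444375e-14
  6.47907001e+01  4.91292719e+00]
100 (0.55, -0.23, 0.25) [-2.90403463e+01  2.20226954e+01  8.76611268e+01 -2.54444375e-14
  7.03161778e+01 -3.90403463e+01]
-80 (0.57, 0.22, 0.2) None
-80 (0.55, -0.23, 0.25) [-2.90403463e+01  2.20226954e+01  8.76611268e+01 -2.54444375e-14
  7.03161778e+01  1.40959654e+02]
{'camera_matrix': array([[297.31863964,   0.        , 258.18465197],
       [  0.        , 297.31863964, 188.8181365 ],
       [  0.        ,   0.        ,   1.        ]]), 'xyz': array([ 0.23877398, -0.58226568,  0.38450424]), 'attitude': array([[ 2.69492291e-01, -9.31069458e-01, -2.45934076e-01],
       [-9.63002181e-01, -2.60778499e-01, -6.79806897e-02],
       [-8.39575266e-04,  2.55155323e-01, -9.66899714e-01]])} [ 0.16956456 -0.60128898  0.17433813] [[ 9.62477895e-01  2.71360047e-01 -1.64273910e-04]
 [ 2.71360076e-01 -9.62477411e-01  9.70403282e-04]
 [ 1.05218752e-04 -9.78569089e-04 -9.99999516e-01]]
```

```bash
python3 - <<'E'
from h import *
for n,p,a in (("h",(.553,-.231,.17),86.4),("t",(.582,.203,.15),102.)):
    movep(np.array(p),Rdown(a)); sleep(.2)
    cw=camera_model("wrist"); im=snapshot("wrist"); np.savez(f"w{n}.npz",im=im,**cw)
    print(n,get_t(),get_eef_pos(),wproj(cw,(p[0],p[1],.03)))
    cv2.imwrite(f"pics/w{n}.png",cv2.resize(cv2.convertScaleAbs(im[:,:,::-1],alpha=1.3),(800,600),interpolation=cv2.INTER_CUBIC))
E
```

```text
h 2.275 [ 0.55280778 -0.23152499  0.16997252] [258.2758777  171.34586878]
t 4.125 [0.58224849 0.20227179 0.15002785] [258.03640084 174.57519618]
```

View pics/wh.png

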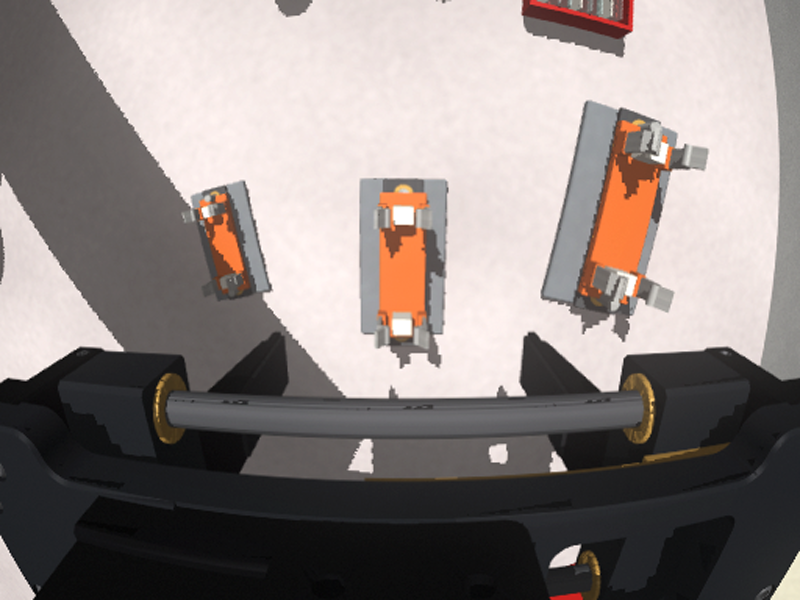

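View pics/wt.png

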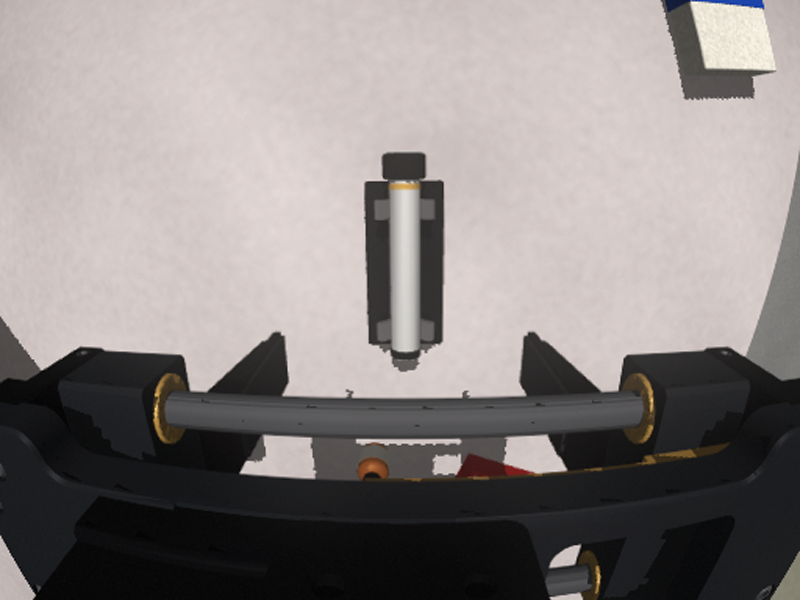

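The wrist views show the middle holder, with its plate at about x 360–446, y 180–333. In the second view the telescope sits with its eyecup at (404,166) and its far end at (405,357). Now an enlarged crop for the pixels.

```bash
python3 - <<'E'
import numpy as np,cv2
o=[]
for n,y0 in (("t",92),("h",100)):
    im=np.load(f"w{n}.npz")["im"]; c=im[y0:y0+145,208:308,::-1]
    o.append(cv2.resize(cv2.convertScaleAbs(c,alpha=1.3),(400,580),interpolation=cv2.INTER_CUBIC))
cv2.imwrite("pics/wc.png",np.hstack(o))
E
```

```text
(no output)
```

View pics/wc.png

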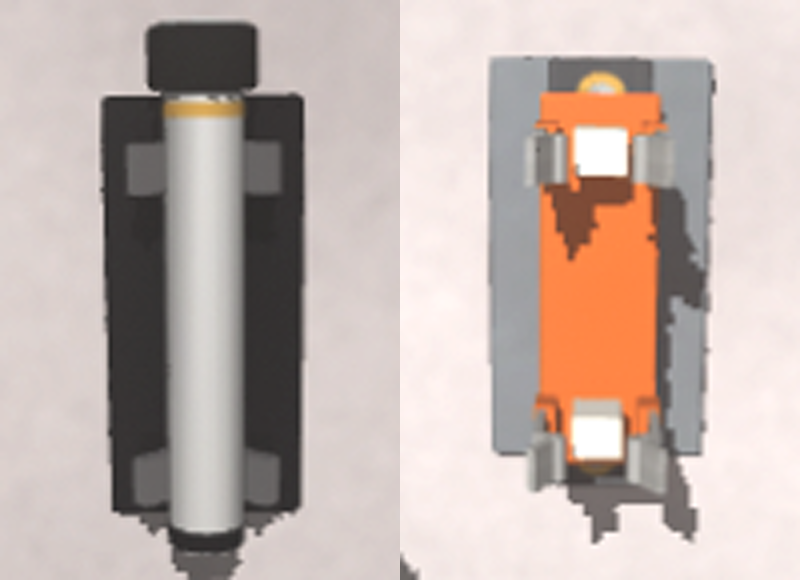

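```bash
python3 - <<'E'
from h import *
def C(n): d=np.load(f"w{n}.npz"); return {k:d[k] for k in ("camera_matrix","xyz","attitude")}
ct,ch=C("t"),C("h")
nt=lambda x,y:(208+x/4-.375,92+y/4-.375); nh=lambda x,y:(208+(x-400)/4-.375,100+y/4-.375)
A=wonz(ct,nt(205.3,115),.036);B=wonz(ct,nt(207,520),.036)
u=(A-B)/np.linalg.norm(A-B);print("axis",A,B,np.degrees(np.arctan2(u[1],u[0])))
# lengths along the axis
for n,p,z in(("eyeouter",(202,22),.036+.010),("eyeinner",(205,92),.049),("bar+y",(205,94),.047),("white end",(207,532),.047),("bar-y low",(207,550),.036)):
    print(n,((wonz(ct,nt(*p),z)-B)@u).round(4))
def rect(c,f,q,z):
    P=np.array([wonz(c,f(*p),z) for p in q]);d=P[0]+P[1]-P[2]-P[3]
    print("rect",P.mean(0),[round(np.linalg.norm(P[i]-P[i-1]),4) for i in range(4)],np.degrees(np.arctan2(d[1],d[0])))
    return P.mean(0)
r=rect(ct,nt,[(103,96),(302,96),(300,513),(113,511)],.008); print("rest centre along", (r-B)@u, "lateral",np.cross(u[:2],(r-B)[:2]))
rect(ch,nh,[(490,57),(713,60),(706,455),(493,452)],.008)
for z in(.03,.04,.045,.05,.055,.06,.065,.07):
    a=wonz(ch,nh(601,153),z);b=wonz(ch,nh(597,438),z);d=a-b
    w=np.linalg.norm(wonz(ch,nh(540,300),z-.02)-wonz(ch,nh(658,300),z-.02))
    print(z,np.linalg.norm(d).round(4),((a+b)/2)[:2].round(4),np.degrees(np.arctan2(d[1],d[0])).round(2),"barw",w.round(4))
cm=camera_model("top")
nq=lambda x,y:(324+(x-400)/5-.4,170+y/5-.4)
for z in(.04,.05,.06,.07):
    a=onz(cm,nq(520,128),z);b=onz(cm,nq(722,142),z);d=a-b
    print("top",z,np.linalg.norm(d).round(4),((a+b)/2)[:2].round(4),np.degrees(np.arctan2(d[1],d[0])).round(2))
E
```

```text
axis [0.57040747 0.2632989  0.036     ] [0.59472787 0.14976826 0.036     ] 102.09109477137629
eyeouter 0.141
eyeinner 0.1225
bar+y 0.1219
white end 0.0006
bar-y low -0.0095
rect [0.58249287 0.20492789 0.008     ] [np.float64(0.129), np.float64(0.0585), np.float64(0.1297), np.float64(0.0592)] 102.38436572230053
rest centre along 0.05649878487204629 lateral 0.00040947802975051413
rect [ 0.55256375 -0.22719134  0.008     ] [np.float64(0.129), np.float64(0.0693), np.float64(0.1291), np.float64(0.0708)] 85.92240519536917
0.03 0.0881 [ 0.5516 -0.2347] 85.4 barw 0.0376
0.04 0.0856 [ 0.5518 -0.2326] 85.4 barw 0.0366
0.045 0.0843 [ 0.5519 -0.2315] 85.4 barw 0.036
0.05 0.083 [ 0.552  -0.2304] 85.4 barw 0.0355
0.055 0.0818 [ 0.5521 -0.2294] 85.4 barw 0.035
0.06 0.0805 [ 0.5522 -0.2283] 85.4 barw 0.0345
0.065 0.0793 [ 0.5523 -0.2273] 85.4 barw 0.034
0.07 0.078 [ 0.5523 -0.2262] 85.4 barw 0.0335
top 0.04 0.0812 [ 0.5558 -0.2356] 85.77
top 0.05 0.0803 [ 0.5545 -0.2328] 85.77
top 0.06 0.0794 [ 0.5532 -0.2299] 85.77
top 0.07 0.0785 [ 0.5519 -0.2271] 85.77<stdin>:14: DeprecationWarning: Arrays of 2-dimensional vectors are deprecated. Use arrays of 3-dimensional vectors instead. (deprecated in NumPy 2.0)
```

Measurements: the telescope middle is at (0.5828, 0.2055), yaw 102.2°, and rest and barrel agree within 1 mm. The holder is at (0.5524, −0.2278), yaw 85.8°. The seats look to be about 62 mm high, so the seated axis should be about 73 mm, inside 55–79.

```bash
python3 - <<'E'
from h import *
R=Rdown(102.2)
p=np.array([.5828,.2055,.06]); movep(p,R)
print(move_l(np.array([.5828,.2055,.017]),R,v=.06,max_force=8),get_eef_pos())
grip(.015); print("w",get_width(),get_finger_force(),get_contact_force())
move_l(np.array([.5828,.2055,.12]),R,v=.1); sleep(.3); print("w",get_width(),get_contact_force(),get_moment(),get_t())
cw=camera_model("wrist"); im=snapshot("wrist"); np.savez("wg.npz",im=im,**cw)
movep(np.array([.5524,-.2278,.16]),Rdown(85.8)); sleep(.3)
cw=camera_model("wrist"); im2=snapshot("wrist"); np.savez("wg2.npz",im=im2,**cw)
print(get_eef_pos(),get_contact_force(),get_moment(),get_width(),get_t())
s=snapshot("scene")
a=np.hstack([cv2.resize(im2[90:240,200:333],(400,450)),cv2.resize(s[180:330,80:213],(400,450))])
cv2.imwrite("pics/g.png",cv2.convertScaleAbs(a[:,:,::-1],alpha=1.3))
E
```

```text
False [0.58295139 0.20551952 0.01712257]
w 0.01493964731371962 0.0 [ 0.00305713 -0.23212625 -0.75335737]
w 0.014895423717370345 [ 0.17396483  0.10229256 -0.16731874] [-0.01777936 -0.08163452 -0.02241635] 8.275
[ 0.55256056 -0.22744006  0.15998297] [-0.51349128 -0.79415524 -0.1341547 ] [-0.01666167 -0.06215882 -0.00645823] 0.014956264270846325 10.275
```

View pics/g.png

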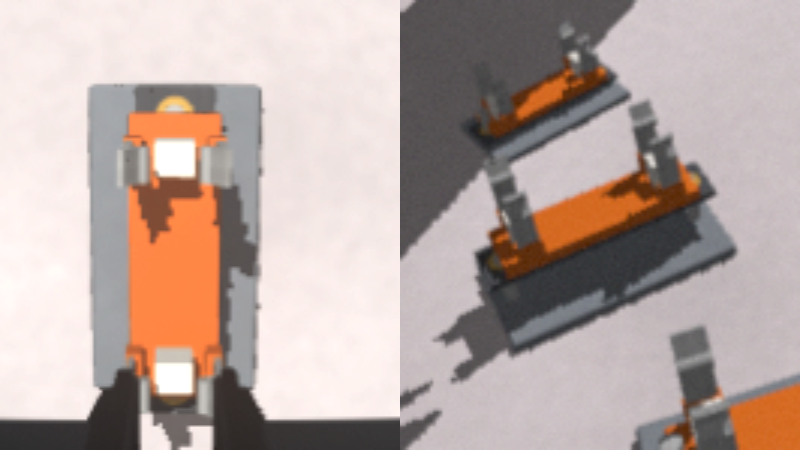

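The width is 15 mm and the finger force is 0, so the grasp missed. I look at what happened at the rest.

```bash
python3 - <<'E'
from h import *
w=np.load("wg.npz")["im"]; t=snapshot("top"); s=snapshot("scene"); np.save("top1.npy",t); np.save("scene1.npy",s)
r=lambda I:cv2.resize(I,(400,300),interpolation=cv2.INTER_CUBIC)
a=np.vstack([np.hstack([r(w[60:270,116:396]),r(t[141:231,84:204])]),np.hstack([r(s[129:219,281:401]),r(t)])])
cv2.imwrite("pics/miss.png",cv2.convertScaleAbs(a[:,:,::-1],alpha=1.3))
E
```

```text
(no output)
```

View pics/miss.png

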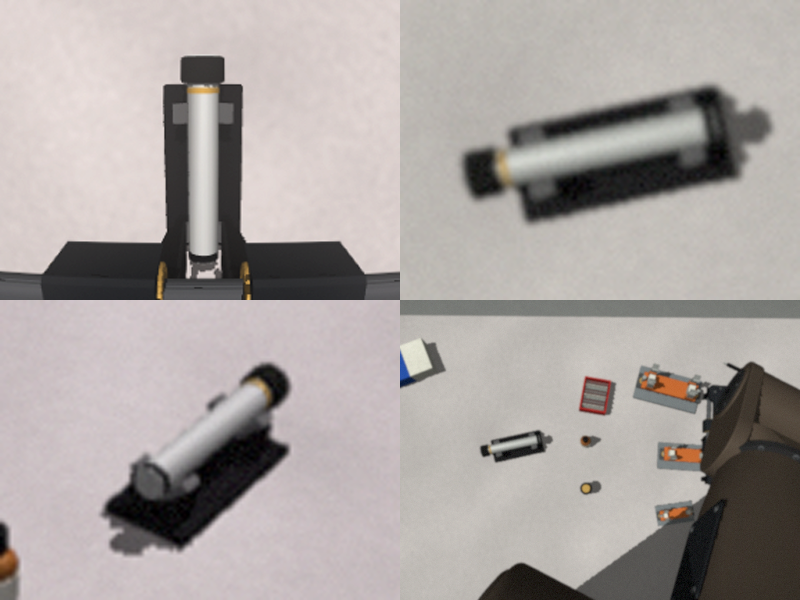

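The tube is untouched in its rest. In the wrist view the fingertips look displaced toward the tube's −y end, so I check where the TCP ought to appear.

```bash
python3 - <<'E'
from h import *
def C(n): d=np.load(f"w{n}.npz"); return {k:d[k] for k in ("camera_matrix","xyz","attitude")},d["im"]
for n,p,a in(("h",(.5528,-.2315,.17),86.4),("g2",(.55256,-.22744,.16),85.8),("g",(.5828,.2055,.12),102.2)):
    c,_=C(n); R=Rdown(a); p=np.array(p)
    wd=.095 if n=="h" else .015
    print(n,"tcp",wproj(c,p).round(1),"padL/R",wproj(c,p+R[:,1]*wd/2).round(1),wproj(c,p-R[:,1]*wd/2).round(1),"grasp",wproj(c,p-R[:,2]*.019).round(1), "cam rel tool",R.T@(c["xyz"]-p))
print(hold_point_z if 'hold_point_z' in globals() else None, get_eef_pos(),get_eef_rot().round(4),get_width(),get_joint_positions())
q=get_eef_pos();print(proj(camera_model("scene"),q),proj(camera_model("top"),q))
print([k for k in globals() if not k.startswith('_')])
E
```

```text
h tcp [258.  209.2] padL/R [320.8 208.8] [195.3 209.1] grasp [258.  218.1] cam rel tool [ 0.07116514  0.00045951 -0.21014325]
g2 tcp [257.9 209.6] padL/R [268.  209.6] [247.9 209.6] grasp [257.9 218.6] cam rel tool [ 0.07147532  0.0003916  -0.21012708]
g tcp [258.2 209.5] padL/R [268.2 209.4] [248.1 209.5] grasp [258.1 218.4] cam rel tool [ 0.0712099   0.00037378 -0.20985181]
0.0188 [ 0.55243821 -0.22767008  0.1599831 ] [[ 0.0731  0.9973 -0.    ]
 [ 0.9973 -0.0731  0.    ]
 [ 0.     -0.     -1.    ]] 0.015070335712441972 [-2.87296552e+01  2.67488123e+01  9.43261832e+01  2.69502618e-04
  5.89270758e+01 -2.45402253e+01]
[129.43780732 194.1985402 ] [382.57150291 189.57205133]
['np', 'cv2', 'snapshot', 'camera_model', 'grip', 'solve_ik', 'sign_off', 'get_t', 'get_joint_positions', 'get_joint_vel', 'get_effort', 'get_eef_pos', 'get_eef_rot', 'get_contact_force', 'get_moment', 'get_width', 'get_finger_force', 'movep', 'move_l', 'move_j', 'sleep', 'Unreachable', 'hold_point_z', 'ray', 'onz', 'proj', 'wproj', 'wonz', 'Rdown', 'C', 'n', 'p', 'a', 'c', 'R', 'wd', 'q']
```

```bash
python3 - <<'E'
from h import *
cs=camera_model("scene");ct=camera_model("top")
for n,p in dict(holder=(.5524,-.2278,.06),tel=(.5828,.2055,.036),tcp=(.5524,-.2277,.16),fl=(.5524,-.2277,.22)).items(): print(n,proj(cs,p).round(1),proj(ct,p).round(1))
a=np.load("scene0.npy").astype(int);b=np.load("scene1.npy").astype(int)
m=(abs(a-b).max(2)>40)
for y in range(0,384,12): print("%3d "%y+"".join("#" if m[y:y+12,x:x+8].mean()>.4 else "." for x in range(0,512,8)))
E
```

```text
holder [142.1 242.7] [366.8 197. ]
tel [341.7 169.9] [145.3 184.3]
tcp [129.4 194.2] [382.6 189.6]
fl [120.5 160.2] [394.2 184.2]
  0 ..#######........#####..........................................
 12 .....#####........###...........................................
 24 ......###.......................................................
 36 .......####.....................................................
 48 .......####................#....................................
 60 ........#####.............##....................................
 72 ........#####.......######......................................
 84 ........######.......####.......................................
 96 ........#####...................................................
108 .........###...........###......................................
120 ..........##.......#.#####......................................
132 ......#.....#############.......................................
144 ......#.....#####......#........................................
156 ............#.###...............................................
168 
[... 537 characters left out ...]
..........
264 ##########......................................................
276 ########........................................................
288 ########........................................................
300 ##.#####........................................................
312 ###########.....................................................
324 ##########......................................................
336 ##########......................................................
348 ##########......................................................
360 #####..####.....................................................
372 #####..####.....................................................
```

```bash
python3 - <<'E'
from h import *
s=np.load("scene1.npy")[120:220,80:180]; w=np.load("wg2.npz")["im"][180:280,208:308]
f=lambda I,x,y,px:cv2.circle(cv2.resize(np.ascontiguousarray(I),(400,400),interpolation=cv2.INTER_CUBIC),(int((px[0]-x+.5)*4),int((px[1]-y+.5)*4)),4,(0,255,0),1)
a=np.hstack([f(s,80,120,(129.4,194.2)),f(w,208,180,(257.9,209.6))])
cv2.imwrite("pics/tcp.png",cv2.convertScaleAbs(a[:,:,::-1],alpha=2))
E
```

```text
(no output)
```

View pics/tcp.png

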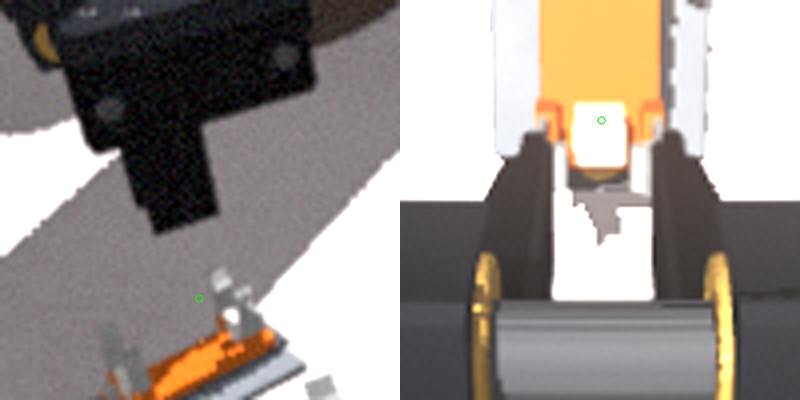

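The fingertip shows at scene pixel (126,176), but the reported TCP projects to (129,194). The real finger ends are therefore about 33 mm above the reported TCP, which is why the fingers closed above the tube. I measure the offset exactly with a gentle touch on free table, using closed fingers.

```bash
python3 - <<'E'
from h import *
R=Rdown(90)
movep(np.array([.5,-.06,.06]),R)
move_l(np.array([.5,-.06,-.005]),R,v=.08); sleep(.2); print(get_eef_pos(),get_contact_force())
hit=move_l(np.array([.5,-.06,-.045]),R,v=.012,max_force=3); print(hit,get_eef_pos(),get_contact_force())
move_l(np.array([.5,-.06,.08]),R,v=.15); print(get_t())
E
```

```text
[ 0.50024174 -0.06003088 -0.0045944 ] [ 1.05251311 -0.42294342  0.26019468]
True [ 0.50003575 -0.06001405 -0.03951294] [-0.55880848  0.59259429  6.66378287]
15.8667
```

The fingers really end about 38.5 mm behind the reported TCP. With that offset I grasp again.

```bash
echo "E0=.0385" >> h.py; python3 - <<'E'
from h import *
R=Rdown(102.2); X=.5828,.2055
grip(.07)
movep(np.array([*X,.04]),R)
print(move_l(np.array([*X,.0180-E0]),R,v=.06,max_force=6),get_eef_pos())
grip(.012); print("w",get_width(),get_finger_force(),get_contact_force())
if get_width()>.019:
    f0=get_contact_force()
    move_l(np.array([*X,.11]),R,v=.1); sleep(.3); print("w",get_width(),get_contact_force(),get_moment(),get_t())
    movep(np.array([.5524,-.2278,.10]),Rdown(85.8)); sleep(.4)
    print(get_eef_pos(),get_contact_force(),get_moment(),get_width(),get_t())
    for n in("wrist","scene","top"): np.save(n+"2.npy",snapshot(n))
E
```

```text
False [ 0.58300351  0.20556515 -0.02015442]
w 0.021421150945219705 29.999212324619293 [-2.50022547 -0.43840905  2.35089204]
w 0.020992979002505577 [ 0.39574903  0.13293521 -2.14803286] [-0.04356467 -0.11666663 -0.01926526] 21.7333
[ 0.55249998 -0.2275016   0.09998861] [ 0.44386564  0.87480958 -1.44689161] [-0.05774528 -0.09645566 -0.01551521] 0.02111026305529899 23.7333
```

Grasped: width 21 mm, pad force 30 N. The tube axis is TCP + 56 mm. Now I press down in small guarded steps.

```bash
cat > press.py <<'E'
from h import *
X=(.5524,-.2278); R=Rdown(85.8); OFF=.0562
def F(n=5):
    v=[]
    for _ in range(n): sleep(.01); v.append(np.r_[get_contact_force(),get_moment()])
    return np.mean(v,0)
def press(f0,stop,zmin,step=.0005,drop=5,seek=True):
    """step down until force>18 ('max'), or, after a drop, >stop"""
    peak=0; ax=get_eef_pos()[2]+OFF; snapped=not seek; log=[]
    while ax>zmin:
        ax-=step; move_l(np.array([*X,ax-OFF]),R,v=.01)
        g=F()-f0; f=g[2]; log.append((round(ax*1e3,1),round(f,1),round(g[3],2),round(g[4],2))); peak=max(peak,f)
        if peak>7 and f<peak-drop: snapped=True
        if f>18 or (snapped and f>stop): break
    for l in log: print(*l)
    print("snapped",snapped,"peak",peak,"eef",get_eef_pos(),"w",get_width(),"t",get_t())
E
python3 - <<'E'
from press import *
move_l(np.array([*X,.098-OFF]),R,v=.06); sleep(.3)
f0=F(20); print(f0.round(2)); np.save("f0.npy",f0)
print(move_l(np.array([*X,.091-OFF]),R,v=.02,max_force=4))
print((F(10)-f0).round(2))
press(f0,6,.052)
E
```

```text
[-0.07  0.04 -1.44 -0.04 -0.09 -0.  ]
False
[ 0.07  0.23  0.12  0.02 -0.02  0.03]
90.5 -0.2 -0.02 0.0
90.0 -0.1 -0.01 -0.03
89.5 -0.0 -0.0 -0.01
89.0 -0.1 -0.01 0.04
88.5 1.0 -0.02 0.14
88.0 2.4 -0.02 0.29
87.5 3.9 -0.0 0.41
87.0 4.8 0.01 0.5
86.5 5.7 0.02 0.62
86.0 6.7 0.05 0.65
85.5 7.3 0.06 0.66
85.0 7.8 0.07 0.72
84.5 9.5 0.07 0.74
84.0 10.1 0.08 0.76
83.5 10.5 0.08 0.75
83.0 11.0 0.08 0.76
82.5 11.4 0.06 0.78
82.0 11.4 0.08 0.78
81.5 11.4 0.05 0.8
81.0 11.1 0.07 0.78
80.5 10.3 0.02 0.75
80.0 9.6 0.04 0.7
79.5 9.2 -0.01 0.69
79.0 7.5 -0.01 0.6
78.5 6.0 -0.06 0.56
snapped True peak 11.417495054396346 eef [ 0.55246171 -0.22784298  0.02233233] w 0.021379199345898933 t 33.3417
```

```bash
python3 - <<'E'
from press import *
f0=np.load("f0.npy")
press(f0,9,.066,seek=False)
print((F()-f0).round(2))
E
```

```text
78.0 3.8 -0.07 0.52
77.5 2.6 -0.04 0.48
77.0 1.8 0.0 0.49
76.5 0.5 0.02 0.47
76.0 -0.2 0.05 0.48
75.5 -1.1 0.06 0.52
75.0 -1.5 0.03 0.52
74.5 -1.2 0.07 0.5
74.0 0.6 0.08 0.62
73.5 2.7 0.11 0.71
73.0 4.7 0.17 0.83
72.5 7.0 0.19 0.91
72.0 8.4 0.24 1.01
71.5 10.2 0.29 1.11
snapped True peak 10.184611213751289 eef [ 0.55245262 -0.22782186  0.01587507] w 0.021234736997266475 t 37.425
[-6.34  1.63  9.84  0.26  1.1  -0.04]
```

Both clips snapped at a peak of 11.4 N, the force turned to a 1.5 N pull, and the seats were met at about 74 mm, close to the visual estimate. I add a little more seating load, unload, release and retreat, then look.

```bash
python3 - <<'E'
from press import *
f0=np.load("f0.npy")
press(f0,13,.069,seek=False)
move_l(np.array([*X,.0738-OFF]),R,v=.01); print("unloaded",(F()-f0).round(2))
grip(.05); print("rel",get_width(),(F()-f0).round(2))
move_l(np.array([*X,.13-OFF]),R,v=.08)
move_l(np.array([*X,.17]),R,v=.2); sleep(.2); print(get_t())
cw=camera_model("wrist"); im=snapshot("wrist"); s=snapshot("scene"); np.savez("wf.npz",im=im,**cw); np.save("scene3.npy",s)
a=np.hstack([cv2.resize(im[95:245,208:308],(400,600),interpolation=cv2.INTER_CUBIC),cv2.resize(s[195:315,95:175],(400,600),interpolation=cv2.INTER_CUBIC)])
cv2.imwrite("pics/final.png",cv2.convertScaleAbs(a[:,:,::-1],alpha=1.4))
E
```

```text
71.6 9.7 0.28 1.09
71.1 11.3 0.32 1.17
70.6 12.9 0.36 1.25
70.1 14.6 0.39 1.32
snapped True peak 14.63355125072472 eef [ 0.55249456 -0.22787415  0.01485372] w 0.021146205326963437 t 38.6333
unloaded [-4.02  0.23  2.75  0.1   0.68 -0.04]
rel 0.050138992484018645 [ 0.23 -0.17  1.33  0.   -0.01 -0.01]
41.6333
```

View pics/final.png

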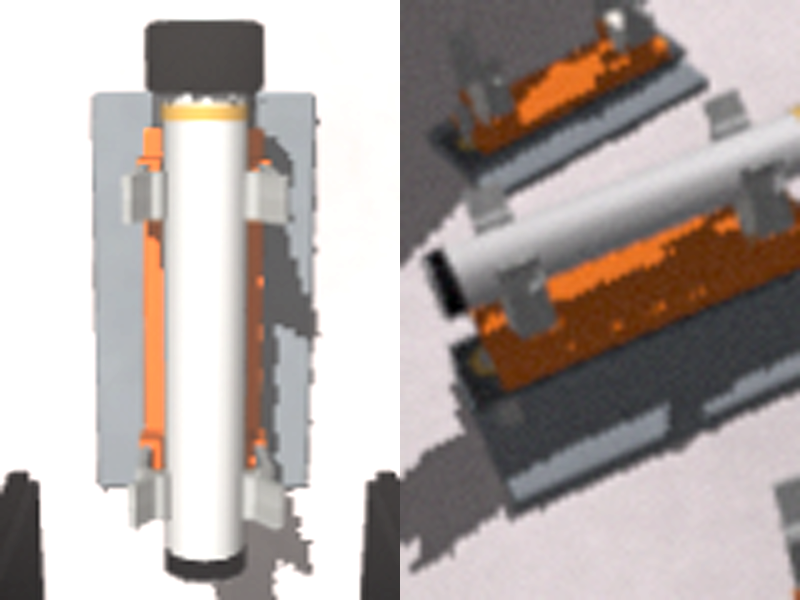

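It looks seated, centred and parallel. I check level numerically from the barrel's apparent width at both clips, with the rest picture as reference.

```bash
python3 - <<'E'
from h import *
from scipy.optimize import least_squares
def edges(im,r):
    g=im[r-1:r+2].astype(float).mean(0)[225:295]  # 3-row mean
    return g
for n in("t","f"):
    d=np.load(f"w{n}.npz"); im=cv2.cvtColor(d["im"],cv2.COLOR_RGB2GRAY).astype(float); sat=cv2.cvtColor(d["im"],cv2.COLOR_RGB2HSV)[:,:,1]
    for r in range(128,232,8):
        g=im[r-1:r+2].mean(0); gr=np.gradient(g)
        def sub(i): a,b,c=abs(gr[i-1:i+2]); return i+.5*(a-c)/(a-2*b+c)
        L=243+np.argmax(gr[243:255]);Rr=262+np.argmin(gr[262:276])
        print(n,r,round(sub(L),2),round(sub(Rr),2),round(sub(Rr)-sub(L),2))
E
```

```text
t 128 249.29 267.64 18.35
t 136 249.56 267.63 18.07
t 144 249.05 268.07 19.02
t 152 249.1 268.1 19.0
t 160 249.23 268.07 18.84
t 168 249.27 268.09 18.82
t 176 249.4 268.08 18.68
t 184 249.86 268.08 18.21
t 192 249.65 268.08 18.43
t 200 249.81 268.08 18.27
t 208 250.39 266.83 16.44
t 216 250.42 267.57 17.14
t 224 246.92 271.01 24.09
f 128 249.28 268.77 19.49
f 136 249.17 268.55 19.38
f 144 249.95 265.79 15.84
f 152 248.68 268.55 19.86
f 160 249.14 268.35 19.21
f 168 249.87 268.3 18.43
f 176 249.84 268.25 18.41
f 184 249.87 268.13 18.25
f 192 249.85 268.13 18.29
f 200 249.84 267.99 18.14
f 208 249.35 267.78 18.43
f 216 250.51 265.62 15.11
f 224 245.74 265.64 19.9
```

Apparent widths are consistent with level. As a feel check and to finish seating, I press the barrel gently with closed fingers just inside each clip.

```bash
python3 - <<'E'
from press import *
u=R[:,0]; c=np.array([*X,0.])
grip(0.)
for s in(.021,-.021):
    p=c+s*u
    move_l(p+[0,0,.093-E0],R,v=.2); sleep(.15); f0=F(4)
    hit=move_l(p+[0,0,.076-E0],R,v=.01,max_force=7)
    z=get_eef_pos()[2]; g=F(4)-f0; print(s,hit,"tip z",(z+E0).round(4),"F",g.round(2),"est top unloaded",(z+E0+g[2]/5000).round(4),get_t())
    move_l(p+[0,0,.1-E0],R,v=.1)
move_l(c+[0,0,.2],R,v=.3); sleep(.2)
np.save("top4.npy",snapshot("top")); np.save("scene4.npy",snapshot("scene"));print(get_contact_force(),get_t())
a=np.load("top0.npy").astype(int);b=np.load("top4.npy").astype(int)
for n,(x,y) in dict(obj=(238,241),bottle=(237,180),box=(250,122)).items(): print(n,abs(a-b)[y-25:y+25,x-20:x+20].mean())
E
```

```text
0.021 True tip z 0.0819 F [-1.15  0.65  7.47  0.16  0.26 -0.01] est top unloaded 0.0834 44.7333
-0.021 True tip z 0.082 F [-1.53  0.41  7.64  0.1   0.28 -0.01] est top unloaded 0.0835 46.75
[ 0.23572833 -0.07196717 -0.31880274] 48.0
obj 15.140333333333333
bottle 15.108333333333333
box 10.430333333333333
```

```bash
python3 - <<'E'
import numpy as np,cv2
a=cv2.cvtColor(np.load("scene0.npy"),6).astype(np.float32);b=cv2.cvtColor(np.load("scene4.npy"),6).astype(np.float32)
for n,(x,y) in dict(obj=(242,179),bottle=(279,210),box=(314,257),rest=(341,174),empty=(420,250)).items():
    A,B=[i[y-28:y+28,x-28:x+28] for i in(a,b)]
    p=a[y-20:y+20,x-20:x+20]; m=cv2.minMaxLoc(cv2.matchTemplate(B,p,5)); print(n,abs(A-B).mean().round(1),np.array(m[3])-8,round(m[1],3))
E
```

```text
obj 6.4 [0 0] 0.999
bottle 6.3 [0 0] 0.999
box 4.4 [0 0] 0.996
rest 18.6 [ 0 -1] 0.812
empty 6.7 [0 0] 0.624
```

Bystanders have not moved; the tube is home and level to 0.1 mm. I hand in.

```bash
python3 -c "
from plant import *
print(sign_off())"
```

```text
the job is handed in; nothing more can be done
None
```

The telescope is snapped into both clips of the middle-sized holder, level to about 0.1 mm and released; the highest press was about 15 N, the bystanders did not move, and I handed in at about 48 s. The first grasp missed because the fingers end about 38 mm short of the reported TCP, which I then measured and corrected.

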